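# Fit the crank to the spice mill

## Task

Pick up the loose crank and fit it on the splined spindle on top of the spice mill: turn it until the splines line up, let it slide fully home and leave it there, upright and released. The spindle's angle is unknown, so feel for it with light pressure: do not force or drop the crank, and leave the other things on the table where they are.

Things in the scene. Friction and masses are not known exactly. Their poses are not given: they have to be found in the camera images.
- crank_grip (a point): Loose steel crank, 0.2 to 0.37 kg, standing on the table on its square hub (36 x 36 mm, 40 mm tall). This point is on the hub's axis, 28 mm above the hub's underside (12 mm below its top): the height to pinch it, across its flat sides at +y and -y. x points along the arm, z up the hub's axis. The hub is the heavy end.
- crank: The whole crank, origin at the centre of the hub's underside, axes as crank_grip. Its flat arm (14 mm wide, 6 mm thick, underside 33 mm up) reaches along +x to 90 mm from the hub's axis; on it at 80 mm stands a wooden knob, 22 mm in diameter, its top 75 mm up.
- crank_foot (a point): Centre of the mouth of the bore in the hub's underside; axes as crank_grip. The bore is blind, 30 mm deep, cross-shaped (four splines): two crossing slots 7.8 mm wide and 28 mm long, one along x, one along y. It fits the spindle in four positions, a quarter turn apart, within about 0.07 rad.
- mill: Hand spice mill of stainless steel, fixed to the table, 114 mm in diameter at its foot, up to 92 mm above, 95 mm high; on top a dark collar 48 mm in diameter and 10 mm high, from which a splined spindle stands up on the mill's axis. Origin at the centre of its underside, z up. More than 40 N between crank and mill is forcing.
- mill_seat (a point): Centre of the collar's flat top, 105 mm above the table, on the spindle's axis: crank_foot is here (or up to 1 mm lower) when fully home. The collar is sprung (4 N/mm, 4 mm of travel). The axes are the mill body's and say nothing of the spindle's angle, which is different every time and is in no reading.
- spindle_ribs (a point): Point on the axis at the top of the spindle's ribs, 20 mm above the collar (axes: the mill's). Cross-shaped spline, 26 mm from rib tip to rib tip, ribs 6 mm thick. A hub not lined up rests here, 20 mm too high. The spindle turns stiffly (0.15 N m): under light pressure it stays still while the crank is turned on it.
- spindle_tip (a point): Top of the spindle, 28 mm above the collar (axes: the mill's). The 8 mm above the ribs are a plain round pilot, 9 mm in diameter, its last 3 mm tapered: it enters the crank's bore at any angle and centres it to about 1.5 mm.
- salt_shaker: Glass salt shaker with steel cap, 42 mm diameter, 73 mm tall; origin at the centre of its underside. Bystander.
- katori0: Steel katori bowl, 88 mm diameter, 34 mm tall, one of a row of three; origin at the centre of its underside. Bystander.
- katori1: Second katori of the row, same size. Bystander.
- katori2: Third katori of the row, same size. Bystander.
- tumbler: Steel tumbler, 68 mm diameter, 95 mm tall; origin at the centre of its underside. Bystander.
- spoon: Steel spoon lying flat on the table along its x axis. Bystander.

How it is judged:
On the way:
1. the crank is lifted clear of the table, above the mill's spindle height (height (world z) of crank_foot above 0.12 m), for 0.1 s.
At the end, for the whole second after the job is handed in: The crank is fully home on the mill's spindle, at rest and released: the centre of its underside within 5 mm of the collar's centre (4 mm sideways), tilted less than 0.07 rad (4 degrees). Any of the four positions will do (horizontal distance between crank_foot and mill_seat below 0.004 m and distance between crank_foot and mill_seat below 0.005 m and angle between crank's own z axis and vertical below 0.07 rad and linear speed of crank below 0.02 m/s); the robot touches nothing.
It fails at once if the crank is forced or dropped on the mill (more than 40 N between them) (contact force between crank and mill above 40 N).
It fails at once if a bystander is pushed more than 20 mm (distance of any of salt_shaker, katori0, katori1, katori2, tumbler, spoon from where it was at the start of the episode above 0.02 m).
It also fails if it takes over 72 s, if anything falls off the work surface, if the arm or the gripper's body presses on something with over 40 N, if the wrist force passes 120 N, or if a joint passes its speed limit or range.

## Robot

A 7-joint arm with a two-finger parallel gripper is mounted at the origin on the work surface. World frame = base frame: x ahead of the robot, y to its left, z up, the work surface at z = 0. Lengths are in m, angles in rad, forces in N, time in s.
With the tool pointing down it reaches from about 0.425 to 0.925 m from the base axis. Payload 6.8 kg.
Tool frame: the origin (TCP) lies on the centre line of the jaws, within the pads' length; the fingertips stand manip.tip_reach ahead of it and the grasp point (between the pads) lies 3 mm ahead of it (manip.tip_reach is the distance from the TCP to the fingertips, in m); y points along the fingers, z is the direction in which the jaws open and shut, and the axes are right-handed (so a half turn about y gives the same grasp; the last joint's range is limited). The gripper opens to 85 mm and grips with 20 to 120 N. Pads are 22 mm wide; open, the fingers measure 114 mm over their backs; the gripper's body (76 mm by 85 mm) begins 54 mm behind the grasp point. The pads swing forward as they close: fully open they stand 13 mm farther back than shut.
Start: joints at [0.998, 0.477, 0.022, 1.555, -0.011, 1.109, -0.083], TCP at [0.303, -0.603, 0.253] pointing down, gripper open.
Joint ranges: [-2.96, 2.96], [-0.34, 2.1], [-1.41, 1.46], [0.24, 2.44], [-1.37, 4.51], [0.17, 1.92], [-2.96, 2.96]. Speed limits (rad/s): [2.39, 2.39, 3.14, 3.14, 3.14, 3.14, 3.14].

## Interface

Orientations are given as a unit quaternion [x, y, z, w].
In Python, from workcell import manip gives the robot as it stands.
- The arm moves only by the tool carry_out, never from a script. Its arguments are lists of equal length, an entry for each row: "offset": the shift along the tool's x, y, z in m, a list of three; "spin": the turn about the tool's y in degrees; "gripper": the closure in counts, from 0 (fully open) to 255 (shut). A call has 1 to 20 rows; each row is the pose to reach, as a shift and turn from the pose commanded when the call began, along the tool's axes at that moment; what a row does not reach only later rows make up. A row lasts 1/8 s, in which the tool goes at most 62.5 mm and 10.7 degrees, less where a joint would pass 70% of its speed; a pose out of reach is approached as far as the arm can. A call with a gripper value outside its range is refused whole. The fingers move at their own pace and stop on an object; the grip force is fixed at half the most. Time passes only in rows, so rows that repeat a pose let the fingers close. It gives the time, the measured TCP pose, the force and the opening at its end, in the units of the state.
- manip.sense(): the state, without advancing time (a new reading comes with each control period).
- manip.snapshot(name): name is "scene" or "top" or "wrist"; returns a dict with "frame" (480x640x3 uint8, blue, green, red), "z_map" (480x640 float32, m along the optical axis (not along the pixel's ray), 0 where there is no reading), "fov_y" (degrees; the focal length in pixels is half the picture's height over the tangent of half this angle, whatever the lens; pixels are square), "cx", "cy" (the principal point, pixels), "extrinsics" (4x4, takes a point from camera to world coordinates). Camera axes: x right, y down, z forward; pixel columns grow to the right and rows downward; lengths in m; the calibration is good to about 2 mm. A picture is of the moment at which its call begins.
- manip.close_job(): hands the job in, once; it reports no verdict.
The state is a dict: "clock": time; "joint_positions": joint angles; "joint_vel": joint speeds; "tau": joint torques, N m; "tool_pos": TCP position; "tcp_rot": TCP orientation; "wrist_force": force on the tool from outside, world axes, zero at the start; "torque": the same for the moment, N m; "grip_width": finger opening in m.
Only numpy, scipy, OpenCV 4.12 (cv2) and the standard library are available. Lean on these libraries where they do the work, as an engineer would, in place of code of your own. Each camera call takes 0.05 s, during which the arm holds its last target.

## Working session

There is one attempt and no reset: what is moved stays moved. The work goes in short steps, Python scripts to look and compute and a tool call to move; the robot and the scene stay as the last step left them, time stands still between calls to the robot, and variables do not carry over. Pictures are saved under pics/ and viewed, and the job is handed in when it is done.

Besides the shell and the picture viewer there is one more tool, called after ">>>" as a command line: name --pt "numbers of a row" for each row, then --argument value for the rest. carry_out: Moves the arm, as the interface text tells. Its arguments: {"type":"object","properties":{"offset":{"type":"array"},"spin":{"type":"array"},"gripper":{"type":"array"}},"required":["offset","spin","gripper"]}

```bash
mkdir -p pics; cat > h.py <<'E'
import numpy as np,cv2
from workcell import manip
from scipy.spatial.transform import Rotation as R
def snap(n,f):
    s=manip.snapshot(n); cv2.imwrite('pics/'+f+'.png',s['frame']); np.savez('pics/'+f+'.npz',**{k:np.array(v) for k,v in s.items()}); return s
def world(s):
    z=s['z_map']; f=240/np.tan(np.radians(s['fov_y'])/2)
    v,u=np.mgrid[0:480,0:640]
    p=np.stack([(u-s['cx'])/f*z,(v-s['cy'])/f*z,z,np.ones_like(z)],-1)
    E=np.array(s['extrinsics']); return (p@E.T)[...,:3]
E
python3 - <<'E'
from h import *
st=manip.sense()
for k,v in st.items(): print(k,np.round(v,4))
print(manip.tip_reach, R.from_quat(st['tcp_rot']).as_matrix().round(3))
for n in ['scene','top','wrist']:
    s=snap(n,n+'0'); print(n,s['fov_y'],s['cx'],s['cy'],np.round(s['extrinsics'],3))
E
```

```text
clock 0.0
joint_positions [ 0.9979  0.4778  0.0223  1.5565 -0.0115  1.1093 -0.0831]
joint_vel [-0.0001  0.0008  0.      0.      0.0011 -0.001   0.0021]
tau [ 4.00000e-04 -5.96451e+01  1.60840e+00 -2.81199e+01  1.25000e-02
  9.20000e-03  0.00000e+00]
tool_pos [ 0.3023 -0.6029  0.2523]
tcp_rot [-0.1631  0.6887 -0.6875  0.1627]
wrist_force [ 0.1598  0.4158 -0.0554]
torque [0.0288 0.0112 0.0204]
grip_width 0.0852
0.022 [[-0.894 -0.001  0.448]
 [-0.448  0.002 -0.894]
 [ 0.    -1.    -0.002]]
scene 52.199742585808444 327.151909602827 240.71764107635104 [[ 0.234  0.681 -0.693  1.329]
 [ 0.972 -0.179  0.153 -0.151]
 [-0.02  -0.71  -0.704  0.84 ]
 [ 0.     0.     0.     1.   ]]
top 51.54938430526428 316.42185588518436 245.00511333001276 [[ 0.033 -0.973  0.231  0.359]
 [-0.999 -0.031  0.013 -0.008]
 [-0.006 -0.231 -0.973  1.221]
 [ 0.     0.     0.     1.   ]]
wrist 64.52765940036275 318.841754746832 239.06238409075144 [[ 0.448 -0.847 -0.284  0.375]
 [-0.894 -0.426 -0.14  -0.568]
 [-0.002  0.317 -0.948  0.372]
 [ 0.     0.     0.     1.   ]]
```

View pics/top0.png

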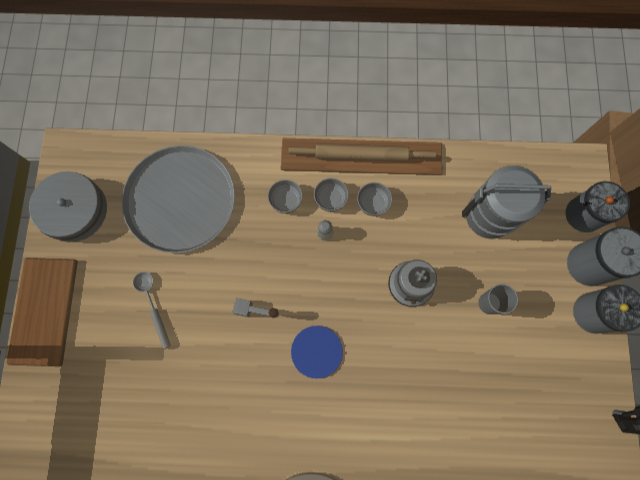

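View pics/scene0.png

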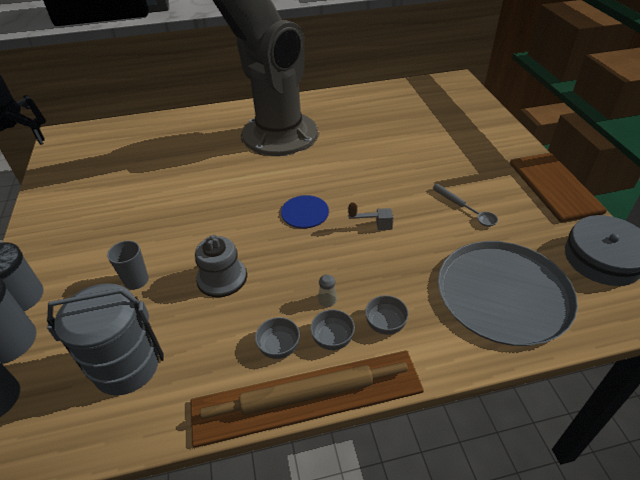

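View pics/wrist0.png

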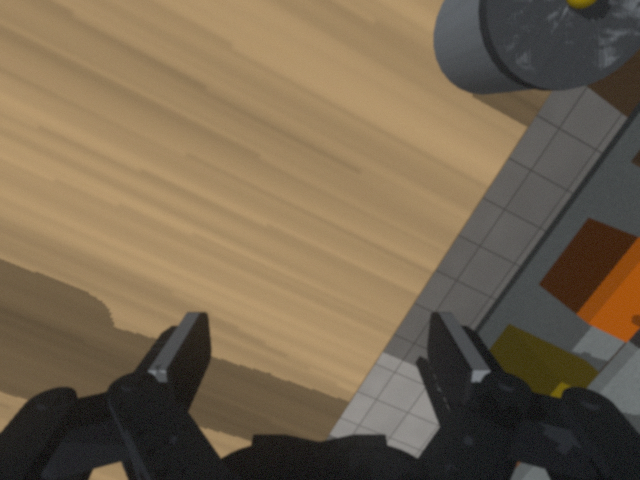

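The top view shows the crank hub at about (243,307) with its knob at (273,313), and the mill's spindle at about (421,276). I'll measure both with the depth map and crops.

```bash
python3 - <<'E'
from h import *
for n in ['top0','scene0']:
    s=dict(np.load(f'pics/{n}.npz')); W=world(s)
    pts={'top0':[(243,307),(273,313),(260,311),(421,276),(413,283),(318,352),(325,230),(285,197),(331,195),(375,198),(500,298),(145,282)],'scene0':[(385,219),(353,209),(213,246)]}[n]
    for u,v in pts: print(n,(u,v),W[v,u].round(4), s['z_map'][v,u].round(3))
    np.save(f'pics/{n}_W.npy',W)
W=np.load('pics/top0_W.npy')
# crank points
P=W[290:330,225:290].reshape(-1,3)
m=(P[:,2]>0.036)&(P[:,2]<0.044); 
hub=P[m]; print('topface',len(hub),hub.mean(0),np.median(hub[:,2]))
rect=cv2.minAreaRect((hub[:,:2]*1000).astype(np.float32)); print(rect)
k=P[P[:,2]>0.065]; print('knob',len(k),k.mean(0), k[:,2].max())
# mill collar
Q=W[250:310,380:450].reshape(-1,3)
for lo,hi in [(0.1,0.108),(0.090,0.099),(0.118,0.128),(0.129,0.14)]:
    c=Q[(Q[:,2]>lo)&(Q[:,2]<hi)]; 
    if len(c): print(lo,len(c),c.mean(0).round(4),((c.max(0)+c.min(0))/2).round(4),cv2.minEnclosingCircle((c[:,:2]*1000).astype(np.float32)))
a=cv2.imread('pics/top0.png'); 
c1=cv2.resize(a[290:330,225:290],None,fx=6,fy=6,interpolation=cv2.INTER_CUBIC)
c2=cv2.resize(a[250:310,380:450],None,fx=5.5,fy=5.5,interpolation=cv2.INTER_CUBIC)
h=max(c1.shape[0],c2.shape[0]); 
o=np.zeros((h,c1.shape[1]+c2.shape[1],3),np.uint8); o[:c1.shape[0],:c1.shape[1]]=c1;o[:c2.shape[0],c1.shape[1]:]=c2
cv2.imwrite('pics/crop1.png',o)
E
```

```text
top0 (243, 307) [0.4822 0.1772 0.039 ] 1.181
top0 (273, 313) [0.4675 0.1023 0.0692] 1.147
top0 (260, 311) [0.4747 0.137  0.033 ] 1.184
top0 (421, 276) [ 0.5534 -0.2269  0.1343] 1.099
top0 (413, 283) [ 0.5416 -0.2141  0.1069] 1.123
top0 (318, 352) [ 0.3842 -0.0041  0.01  ] 1.184
top0 (325, 230) [ 0.6698 -0.0119  0.0682] 1.193
top0 (285, 197) [0.7714 0.0934 0.0052] 1.279
top0 (331, 195) [ 0.7799 -0.0248  0.0068] 1.278
top0 (375, 198) [ 0.7753 -0.1378  0.0067] 1.276
top0 (500, 298) [ 0.5269 -0.442   0.0134] 1.208
top0 (145, 282) [0.5394 0.4291 0.006 ] 1.229
scene0 (385, 219) [0.4999 0.177  0.0354] 1.191
scene0 (353, 209) [0.4784 0.1018 0.0664] 1.173
scene0 (213, 246) [ 0.5661 -0.229   0.1111] 1.03
topface 331 [0.47936382 0.16749422 0.0399231 ] 0.03985208627809533
((476.2347106933594, 145.9465789794922), (107.51617431640625, 35.98944091796875), 80.80068969726562)
knob 73 [0.4543188  0.08828031 0.21426388] 1.2208804551843597
0.1 247 [ 0.5553 -0.2278  0.1047] [ 0.5587 -0.2257  0.1041] ((558.4945068359375, -226.3878631591797), 26.951711654663086)
0.09 650 [ 0.5536 -0.2268  0.0946] [ 0.5562 -0.2285  0.0945] ((556.039794921875, -227.7552490234375), 42.65074157714844)
0.118 53 [ 0.5554 -0.228   0.1243] [ 0.5565 -0.2282  0.1238] ((556.5015258789062, -227.99415588378906), 13.229077339172363)
0.129 11 [ 0.556  -0.2279  0.1324] [ 0.5571 -0.2267  0.1318] ((557.3751831054688, -226.58758544921875), 6.255901336669922)
```

View pics/crop1.png

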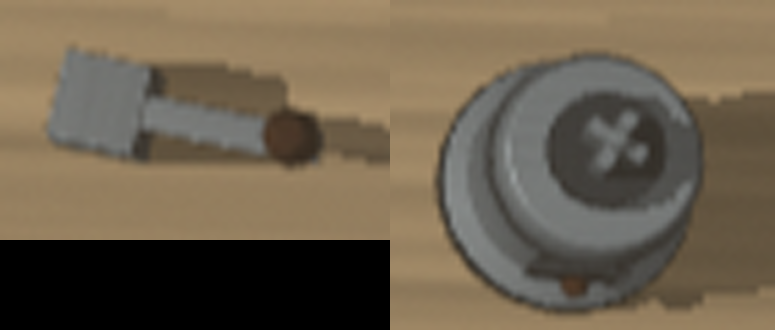

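```bash
cat >> h.py <<'E'
def plan(targets,yaw=None):
    """world target(s) -> tool offsets from measured pose; yaw = wanted world angle (deg) of tool z"""
    st=manip.sense(); M=R.from_quat(st['tcp_rot']).as_matrix()
    zy=np.degrees(np.arctan2(M[1,2],M[0,2])); print('t',st['clock'],'pos',np.round(st['tool_pos'],4),'toolz yaw',zy.round(2),'w',st['grip_width'],'F',np.round(st['wrist_force'],2),'tau',np.round(st['torque'],3),'j7',st['joint_positions'][6])
    for t in targets: print(t,'->',(M.T@(np.array(t)-st['tool_pos'])).round(4))
    if yaw is not None:
        d=-(yaw-zy); print('spin',(d+180)%360-180)
E
python3 - <<'E'
from h import *
W=np.load('pics/top0_W.npy')
P=W[290:330,225:290].reshape(-1,3)
g=P[(P[:,2]>0.03)&(P[:,2]<0.078)]
top=P[(P[:,2]>0.0385)&(P[:,2]<0.0415)]
for t in (top,P[(P[:,2]>0.0375)&(P[:,2]<0.0425)]):
    t=t[np.abs(t[:,1]-.177)<0.024]
    print(len(t),t.mean(0).round(4),cv2.minAreaRect((t[:,:2]*1000).astype(np.float32)))
k=P[(P[:,2]>0.055)&(P[:,2]<0.08)]; print('knob',len(k),k.mean(0).round(4))
arm=P[(P[:,2]>0.03)&(P[:,2]<0.05)&(P[:,1]<0.15)&(P[:,1]>0.115)]; print(cv2.fitLine(arm[:,:2].astype(np.float32),cv2.DIST_L2,0,.01,.01).ravel(), arm.mean(0))
# spindle cross angle
Q=W[250:310,380:450].reshape(-1,3); c=Q[(Q[:,2]>0.115)&(Q[:,2]<0.128)]
d=c[:,:2]-[.5562,-.2278]; print('rib ang',np.degrees(np.angle(np.sum((d[:,0]+1j*d[:,1])**4/np.hypot(*d.T)**3))/4))
plan([(.50,-.28,.30)],-40)
E
```

```text
137 [0.4823 0.1794 0.0401] ((481.0919494628906, 175.9382781982422), (46.75120544433594, 35.98944091796875), 80.80068969726562)
188 [0.4819 0.1786 0.0401] ((481.0919494628906, 175.9382781982422), (46.75120544433594, 35.98944091796875), 80.80068969726562)
knob 70 [0.4674 0.102  0.0717]
[0.20394145 0.9789831  0.4735757  0.13246746] [0.47357573 0.13246747 0.03872082]
rib ang -29.035273545509057
t 0.15 pos [ 0.3024 -0.603   0.2526] toolz yaw -63.37 w 0.08519031046853172 F [ 0.42 -0.87 -0.4 ] tau [-0.029  0.028 -0.065] j7 -0.08311020870158516
(0.5, -0.28, 0.3) -> [-0.3214 -0.0472 -0.2002]
spin -23.36938026698337
```

>>> carry_out --pt "-0.05 -0.05 -0.03" --pt "-0.09 -0.05 -0.06" --pt "-0.14 -0.05 -0.09" --pt "-0.19 -0.05 -0.115" --pt "-0.24 -0.05 -0.145" --pt "-0.28 -0.05 -0.17" --pt "-0.31 -0.05 -0.19" --pt "-0.32 -0.05 -0.2" --pt "-0.32 -0.05 -0.2" --pt "-0.32 -0.05 -0.2" --spin '[0,0,0,0,0,0,0,0,0,0]' --gripper '[0,0,0,0,0,0,0,0,0,0]'

```text
clock: 1.4
tool_pos: [0.4978, -0.2832, 0.3032]
tcp_rot: [0.162, -0.688, 0.689, -0.162]
wrist_force: [-0.0, 0.0, -0.7]
grip_width: 0.0856
```

```bash
python3 - <<'E'
from h import *
s=snap('wrist','wrist1'); W=world(s); np.save('pics/wrist1_W.npy',W)
plan([])
Q=W.reshape(-1,3); Q=Q[(np.hypot(Q[:,0]-.556,Q[:,1]+.228)<.06)]
for lo,hi in [(0.102,0.108),(0.090,0.099),(0.118,0.128),(0.129,0.14)]:
    c=Q[(Q[:,2]>lo)&(Q[:,2]<hi)]; 
    if len(c): print(lo,len(c),c.mean(0).round(4),cv2.minEnclosingCircle((c[:,:2]*1000).astype(np.float32)))
E
```

```text
t 1.45 pos [ 0.4979 -0.2832  0.3032] toolz yaw -63.55 w 0.08535979944578147 F [ 0.42 -0.53 -0.27] tau [ 0.052 -0.048  0.014] j7 -0.7379431717152994
0.102 2378 [ 0.5572 -0.2291  0.1042] ((556.4688110351562, -229.13714599609375), 23.992502212524414)
0.09 5214 [ 0.5586 -0.2291  0.094 ] ((556.4742431640625, -229.3341064453125), 41.824005126953125)
0.118 412 [ 0.5568 -0.2293  0.1242] ((556.4168701171875, -229.17396545410156), 13.170244216918945)
0.129 118 [ 0.5566 -0.2293  0.1312] ((556.6107177734375, -229.23756408691406), 4.378483295440674)
```

View pics/wrist1.png

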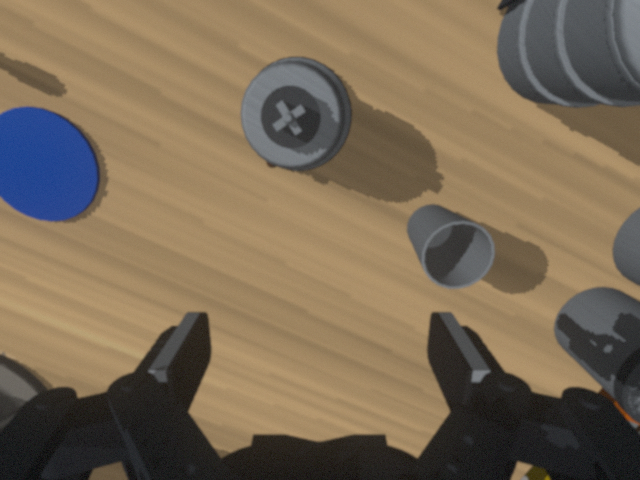

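The wrist picture shows the spindle's cross clearly at (290,118) on the dark collar. I'll measure its rib angle, then plan the move to the crank.

```bash
python3 - <<'E'
from h import *
W=np.load('pics/wrist1_W.npy'); Q=W.reshape(-1,3)
c=Q[(Q[:,2]>0.120)&(Q[:,2]<0.128)&(np.hypot(Q[:,0]-.5565,Q[:,1]+.2292)<.016)]
d=c[:,:2]-[.5565,-.2292]; r=np.hypot(*d.T); d=d[r>6e-3]
z=d[:,0]+1j*d[:,1]
print('rib ang mod90',np.degrees(np.angle(np.sum((z/abs(z))**4*abs(z)))/4),len(d))
a=np.degrees(np.angle(z)); print(np.histogram(a,bins=np.arange(-180,181,10))[0])
plan([(.52,0,.25),(.47,.155,.22)],-10.5)
im=cv2.imread('pics/wrist1.png'); cv2.imwrite('pics/c2.png',cv2.resize(im[80:155,240:340],None,fx=7,fy=7,interpolation=cv2.INTER_CUBIC))
E
```

```text
rib ang mod90 -30.270334351962276 337
[ 0  0  0  2 16 21 21 18  4  0  0  0  4 17 22 26 14  2  0  0  0  5 19 22
 24 15  4  0  0  0  3 16 21 24 14  3]
t 1.45 pos [ 0.4979 -0.2832  0.3032] toolz yaw -63.55 w 0.08535979944578147 F [ 0.42 -0.53 -0.27] tau [ 0.052 -0.048  0.014] j7 -0.7379431717152994
(0.52, 0, 0.25) -> [-0.146   0.053  -0.2438]
(0.47, 0.155, 0.22) -> [-0.1703  0.0829 -0.4048]
spin -53.04872649697333
```

View pics/c2.png

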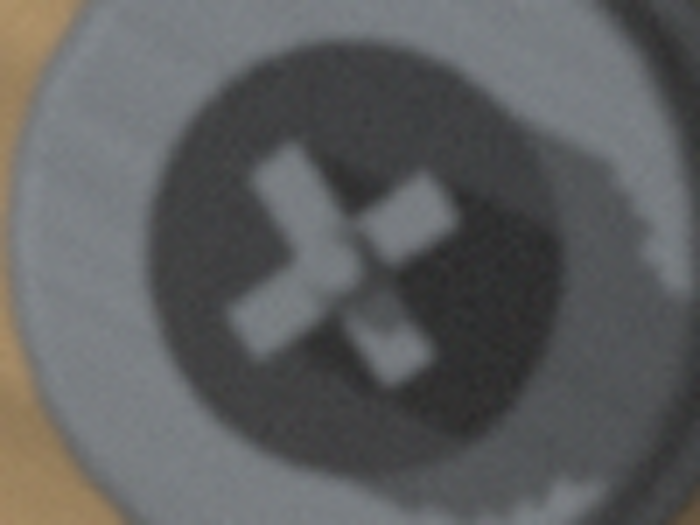

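>>> carry_out --pt "-0.03 0.01 -0.05" --pt "-0.06 0.02 -0.1" --pt "-0.09 0.03 -0.15" --pt "-0.12 0.04 -0.2" --pt "-0.145 0.05 -0.245" --pt "-0.155 0.06 -0.3" --pt "-0.162 0.07 -0.35" --pt "-0.17 0.083 -0.39" --pt "-0.17 0.083 -0.405" --pt "-0.17 0.083 -0.405" --pt "-0.17 0.083 -0.405" --spin '[-5,-10,-16,-22,-28,-34,-40,-46,-53,-53,-53]' --gripper '[0,0,0,0,0,0,0,0,0,0,0]'

```text
clock: 2.82
tool_pos: [0.4703, 0.1553, 0.2204]
tcp_rot: [0.451, -0.544, 0.545, -0.451]
wrist_force: [0.4, 0.6, -1.2]
grip_width: 0.0854
```

```bash
python3 - <<'E'
from h import *
s=snap('wrist','wrist2'); W=world(s); np.save('pics/wrist2_W.npy',W)
Q=W.reshape(-1,3); Q=Q[(np.hypot(Q[:,0]-.48,Q[:,1]-.16)<.1)]
t=Q[(Q[:,2]>.0375)&(Q[:,2]<.0435)]
h=t[np.hypot(t[:,0]-.482,t[:,1]-.178)<.027]; print(len(h),h.mean(0).round(4),cv2.minAreaRect((h[:,:2]*1000).astype(np.float32)))
print(cv2.minAreaRect((t[:,:2]*1000).astype(np.float32)))
k=Q[(Q[:,2]>.073)&(Q[:,2]<.08)]; print('knob',len(k),k.mean(0),cv2.minEnclosingCircle((k[:,:2]*1000).astype(np.float32)))
plan([(.481,.178,.1),(.481,.178,.031)],-10.5)
E
```

```text
2163 [0.4818 0.1797 0.0391] ((481.0677490234375, 175.3981170654297), (48.010250091552734, 35.544776916503906), 79.36065673828125)
((476.99053955078125, 153.6940460205078), (92.17765808105469, 35.544776916503906), 79.36065673828125)
knob 233 [0.46886701 0.10278179 0.07408262] ((469.123779296875, 103.42562866210938), 7.899501323699951)
t 2.875 pos [0.4702 0.1553 0.2204] toolz yaw -10.65 w 0.08548906185133127 F [ 0.38 -1.07 -0.11] tau [-0.023  0.038  0.008] j7 -0.7886620717946448
(0.481, 0.178, 0.1) -> [-0.0243  0.1204  0.0063]
(0.481, 0.178, 0.031) -> [-0.0244  0.1894  0.0063]
spin -0.1459159394635492
```

View pics/wrist2.png

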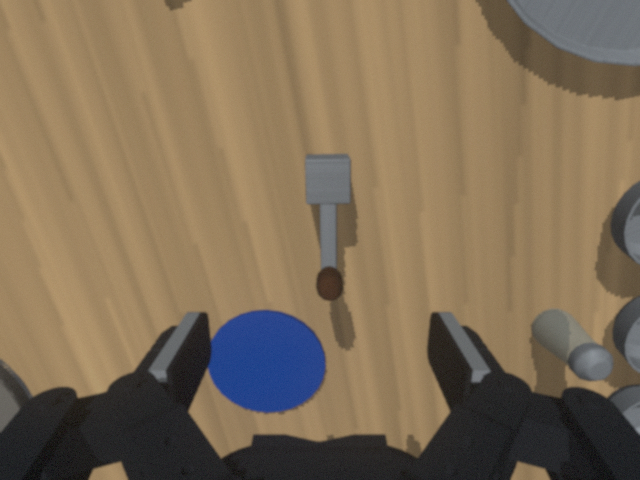

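>>> carry_out --pt "-0.015 0.03 0.004" --pt "-0.0275 0.08 0.0073" --pt "-0.0275 0.13 0.0073" --pt "-0.0275 0.17 0.0073" --pt "-0.0275 0.1894 0.0073" --pt "-0.0275 0.1894 0.0073" --pt "-0.0275 0.1894 0.0073" --spin '[0,0,0,0,0,0,0]' --gripper '[0,0,0,0,0,0,0]'

```text
clock: 3.75
tool_pos: [0.4826, 0.1825, 0.0318]
tcp_rot: [0.452, -0.543, 0.544, -0.453]
wrist_force: [0.2, -0.0, 0.3]
grip_width: 0.0854
```

```bash
python3 - <<'E'
from h import *
s=snap('wrist','wrist3'); plan([(.4825,.181,.031)],-10.6)
s=snap('scene','scene3'); cv2.imwrite('pics/s3.png',cv2.resize(s['frame'][150:270,300:460],None,fx=4.5,fy=4.5))
E
```

```text
t 3.8 pos [0.4827 0.1827 0.032 ] toolz yaw -10.45 w 0.08546680417087502 F [ 0.38 -0.81  0.45] tau [-0.008  0.053 -0.041] j7 -1.0388180010879522
(0.4825, 0.181, 0.031) -> [0.0017 0.001  0.0001]
spin 0.1530882830079463
```

View pics/wrist3.png

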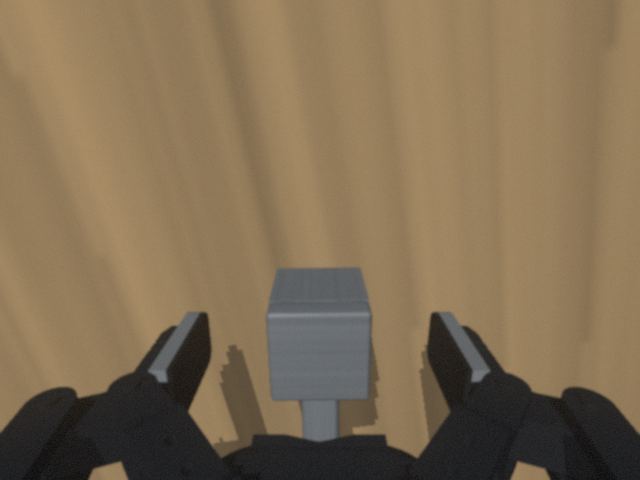

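View pics/s3.png

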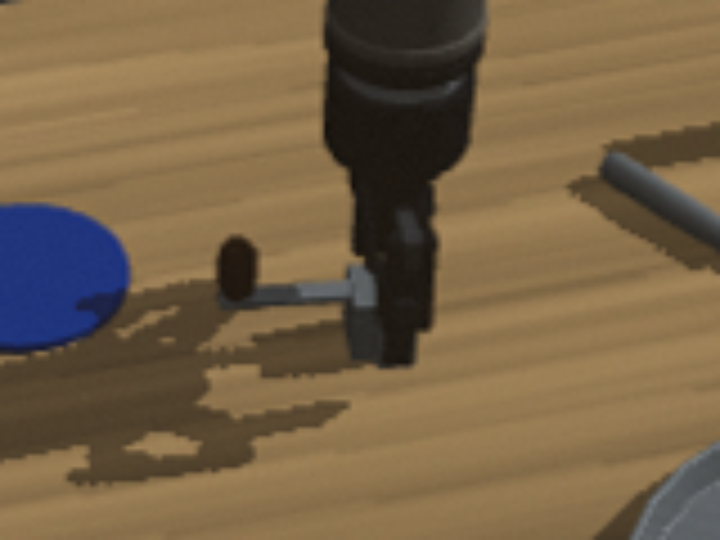

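The hub stands square between the jaws (columns 268–370), with the arm running toward the gripper. I'll measure its centre along tool x from the close depth.

```bash
python3 - <<'E'
from h import *
s=dict(np.load('pics/wrist3.npz')); W=world(s)
st=manip.sense(); M=R.from_quat(st['tcp_rot']).as_matrix()
T=(W-st['tool_pos'])@M
for v in list(range(290,410,8)): print(v,W[v,320].round(4),T[v,320].round(4))
m=(W[...,2]>.0375)&(W[...,2]<.0425)&(np.hypot(T[...,0],T[...,2])<.035)
t=T[m]; b=t[t[:,0]<0.01]; print(t[:,0].min(),t[:,0].max(),b[:,2].min(),b[:,2].max(),cv2.minAreaRect((b[:,[0,2]]*1000).astype(np.float32)))
E
```

```text
290 [0.4861 0.1986 0.0209] [-0.0162  0.0112  0.0006]
298 [0.4861 0.1989 0.0279] [-0.0164  0.0042  0.0006]
306 [0.4861 0.1988 0.0337] [-0.0164 -0.0016  0.0005]
314 [0.486  0.1984 0.0386] [-0.016  -0.0065  0.0005]
322 [0.4855 0.1956 0.0388] [-0.0131 -0.0067  0.0005]
330 [0.485  0.1928 0.0393] [-0.0103 -0.0072  0.0005]
338 [0.4845 0.19   0.0398] [-0.0075 -0.0076  0.0005]
346 [0.4839 0.187  0.0399] [-0.0044 -0.0078  0.0005]
354 [0.4832 0.183  0.0386] [-0.0003 -0.0065  0.0005]
362 [0.4826 0.1801 0.039 ] [ 0.0027 -0.0069  0.0005]
370 [0.4821 0.1773 0.0397] [ 0.0055 -0.0076  0.0005]
378 [0.4813 0.1729 0.0383] [ 0.01   -0.0062  0.0005]
386 [0.4809 0.1704 0.0395] [ 0.0125 -0.0074  0.0005]
394 [0.4802 0.167  0.0395] [ 0.0159 -0.0074  0.0005]
402 [0.4794 0.1624 0.0382] [ 0.0206 -0.0062  0.0006]
-0.017340315310075807 0.034877929142296586 -0.018032728621080348 0.018078238082479686 ((-3.5744619369506836, 0.012584686279296875), (27.35873031616211, 36.00456237792969), 0.4977993965148926)
```

>>> carry_out --pt "0.0017 0.001 0" --pt "0.0017 0.001 0" --pt "0.0017 0.001 0" --pt "0.0017 0.001 0" --pt "0.0017 0.001 0" --pt "0.0017 0.001 0" --pt "0.0017 0.001 0" --pt "0.0017 0.001 0" --pt "0.0017 0.001 0" --pt "0.0017 0.001 0" --spin '[0,0,0,0,0,0,0,0,0,0]' --gripper '[0,255,255,255,255,255,255,255,255,255]'

```text
clock: 5.1
tool_pos: [0.4816, 0.1813, 0.0302]
tcp_rot: [0.453, -0.543, 0.543, -0.453]
wrist_force: [-0.9, -1.4, 5.3]
grip_width: 0.0353
```

```bash
python3 - <<'E'
from h import *
plan([])
E
```

```text
t 5.1 pos [0.4816 0.1813 0.0302] toolz yaw -10.37 w 0.03528250298098479 F [-0.89 -1.37  5.34] tau [-0.12   0.089 -0.035] j7 -1.0377828852991522
```

>>> carry_out --pt "0 -0.004 0" --pt "0 -0.015 0" --pt "0 -0.04 0" --pt "0 -0.075 0" --pt "0 -0.115 0" --pt "0 -0.15 0" --pt "0 -0.17 0" --pt "0 -0.175 0" --pt "0 -0.175 0" --spin '[0,0,0,0,0,0,0,0,0]' --gripper '[255,255,255,255,255,255,255,255,255]'

```text
clock: 6.22
tool_pos: [0.4809, 0.1808, 0.2046]
tcp_rot: [0.453, -0.543, 0.543, -0.453]
wrist_force: [0.4, -0.3, -2.0]
grip_width: 0.0353
```

```bash
python3 - <<'E'
from h import *
s=snap('wrist','wrist4'); W=world(s)
st=manip.sense(); M=R.from_quat(st['tcp_rot']).as_matrix()
T=(W-st['tool_pos'])@M
for v in list(range(282,410,8)): print(v,T[v,320].round(4))
m=(T[...,1]>-.0115)&(T[...,1]<-.003)&(np.hypot(T[...,0],T[...,2])<.035)
t=T[m]; b=t[t[:,0]<0.01]; print(len(b),cv2.minAreaRect((b[:,[0,2]]*1000).astype(np.float32)))
A=np.c_[b[:,0],b[:,2],np.ones(len(b))]; print('plane y=ax+bz+c',np.linalg.lstsq(A,b[:,1],rcond=None)[0])
plan([(.52,-.05,.22),(.5565,-.2292,.2)],-30.3)
s=snap('scene','scene4'); cv2.imwrite('pics/s4.png',cv2.resize(s['frame'][90:260,300:470],None,fx=3.5,fy=3.5))
E
```

```text
282 [-0.0183  0.014   0.0008]
290 [-0.018   0.0077  0.0008]
298 [-0.0191 -0.0008  0.0008]
306 [-0.0189 -0.0063  0.0008]
314 [-0.0175 -0.0091  0.0007]
322 [-0.0146 -0.0094  0.0007]
330 [-0.0121 -0.0101  0.0007]
338 [-0.0085 -0.0094  0.0008]
346 [-0.0054 -0.0094  0.0008]
354 [-0.0022 -0.0094  0.0008]
362 [ 0.0011 -0.0093  0.0008]
370 [ 0.004  -0.0098  0.0008]
378 [ 0.0072 -0.0099  0.0008]
386 [ 0.0114 -0.009   0.0008]
394 [ 0.0143 -0.0096  0.0008]
402 [ 0.0185 -0.0089  0.0008]
9342 ((-4.732429504394531, 0.27129173278808594), (29.43927764892578, 62.79653549194336), 0.03553120791912079)
plane y=ax+bz+c [-0.06091052 -0.00077747 -0.00926758]
t 6.275 pos [0.4806 0.1807 0.2041] toolz yaw -10.37 w 0.03508263124005879 F [ 0.02  0.53 -3.51] tau [0.003 0.065 0.013] j7 -0.854098755369166
(0.52, -0.05, 0.22) -> [ 0.2199 -0.0158  0.0802]
(0.5565, -0.2292, 0.2) -> [0.3896 0.0043 0.1484]
spin 19.931156833608185
```

View pics/wrist4.png

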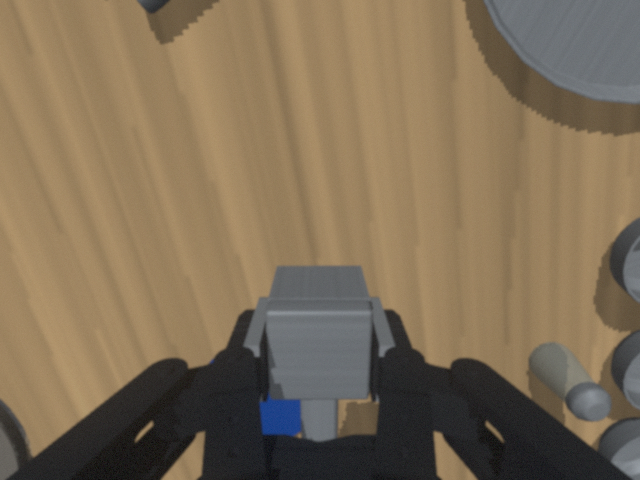

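View pics/s4.png

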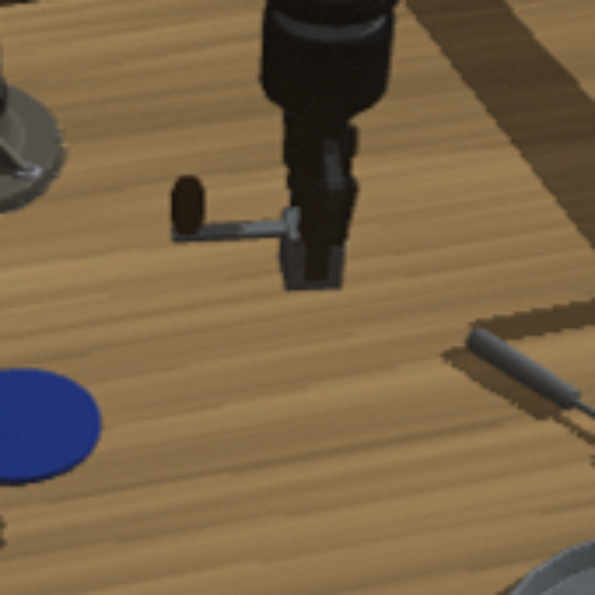

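>>> carry_out --pt "0.03 -0.005 0.012" --pt "0.075 -0.01 0.028" --pt "0.125 -0.013 0.047" --pt "0.175 -0.015 0.065" --pt "0.22 -0.015 0.08" --pt "0.265 -0.012 0.1" --pt "0.31 -0.007 0.117" --pt "0.35 0 0.133" --pt "0.38 0.004 0.145" --pt "0.39 0.004 0.1485" --pt "0.39 0.004 0.1485" --pt "0.39 0.004 0.1485" --spin '[1,3,6,9,12,15,17,19,20,20,20,20]' --gripper '[255,255,255,255,255,255,255,255,255,255,255,255]'

```text
clock: 7.82
tool_pos: [0.5574, -0.2271, 0.2011]
tcp_rot: [-0.352, 0.613, -0.613, 0.353]
wrist_force: [-0.2, 0.9, -2.7]
grip_width: 0.0353
```

```bash
python3 - <<'E'
from h import *
plan([(.5565,-.2292,.168)],-30.3)
s=snap('wrist','wrist5');W=world(s)
st=manip.sense(); M=R.from_quat(st['tcp_rot']).as_matrix()
T=(W-st['tool_pos'])@M
for v in list(range(290,400,12)): print(v,T[v,320].round(4))
s=snap('scene','scene5'); cv2.imwrite('pics/s5.png',cv2.resize(s['frame'][150:320,130:300],None,fx=3.5,fy=3.5))
E
```

```text
t 7.825 pos [ 0.5574 -0.2271  0.2011] toolz yaw -30.21 w 0.03533137420103983 F [-0.21  0.93 -2.72] tau [0.012 0.063 0.036] j7 -0.3688644912403256
(0.5565, -0.2292, 0.168) -> [0.0023 0.0331 0.0003]
spin 0.08935986481463942
290 [-0.0184  0.0076  0.0008]
302 [-0.0187 -0.0023  0.0008]
314 [-0.017  -0.0076  0.0008]
326 [-0.013  -0.0086  0.0008]
338 [-0.0082 -0.0082  0.0008]
350 [-0.0042 -0.0094  0.0008]
362 [ 0.0009 -0.0089  0.0008]
374 [ 0.0057 -0.0091  0.0008]
386 [ 0.011  -0.0088  0.0008]
398 [ 0.0165 -0.0085  0.0008]
```

View pics/s5.png

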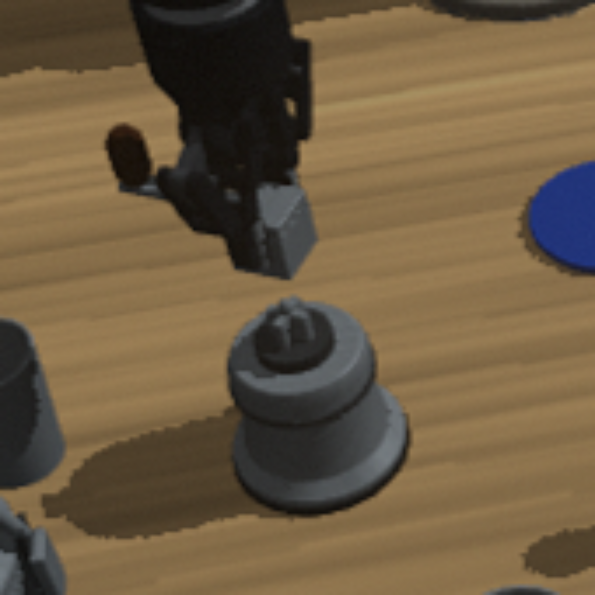

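View pics/wrist5.png

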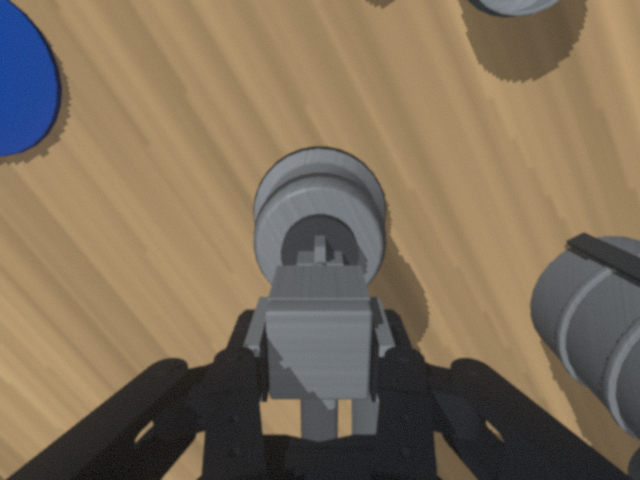

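```bash
python3 - <<'E'
from h import *
from scipy.optimize import least_squares
s=dict(np.load('pics/wrist5.npz'));W=world(s)
d=np.hypot(W[...,0]-.5565,W[...,1]+.2292)
# edge of dark collar: rows of collar-top, outer rim r=24; body top outer rim
for lo,hi,r in [(.101,.109,.024),(.088,.099,.0425)]:
    m=((W[...,2]>lo)&(W[...,2]<hi)&(d<.06)).astype(np.uint8)
    P=W[m>0]; 
    # outer boundary: max radius per angle bin
    a=np.degrees(np.arctan2(P[:,1]+.2292,P[:,0]-.5565)); rr=np.hypot(P[:,0]-.5565,P[:,1]+.2292)
    B=[]
    for b in range(-180,180,6):
        q=(a>=b)&(a<b+6)
        if q.sum()>5: B.append(P[q][np.argmax(rr[q])][:2])
    B=np.array(B)
    f=least_squares(lambda p:np.hypot(B[:,0]-p[0],B[:,1]-p[1])-p[2],[.5565,-.2292,r],loss='soft_l1',f_scale=.001); print(len(P),len(B),f.x.round(4))
E
```

```text
2489 38 [ 0.5569 -0.229   0.0237]
6225 43 [ 0.557  -0.2288  0.042 ]
```

>>> carry_out --pt "0.001 0.005 0" --pt "0.0024 0.015 0.0003" --pt "0.0024 0.025 0.0003" --pt "0.0024 0.032 0.0003" --pt "0.0024 0.035 0.0003" --pt "0.0024 0.037 0.0003" --pt "0.0024 0.039 0.0003" --pt "0.0024 0.041 0.0003" --spin '[0,0,0,0,0,0,0,0]' --gripper '[255,255,255,255,255,255,255,255]'

```text
clock: 8.93
tool_pos: [0.5563, -0.2315, 0.16]
tcp_rot: [0.351, -0.613, 0.614, -0.352]
wrist_force: [-0.9, -0.2, -2.4]
grip_width: 0.0351
```

```bash
python3 - <<'E'
from h import *
plan([(.5567,-.2290,.155)],-30.3)
s=snap('scene','scene6'); cv2.imwrite('pics/s6.png',cv2.resize(s['frame'][180:300,150:270],None,fx=5,fy=5))
E
```

```text
t 8.925 pos [ 0.5563 -0.2315  0.16  ] toolz yaw -30.37 w 0.035066121094069834 F [-0.93 -0.21 -2.38] tau [ 0.109  0.013 -0.006] j7 -0.3808999476487359
(0.5567, -0.229, 0.155) -> [-0.0024  0.005  -0.0009]
spin -0.07431220920116743
```

View pics/s6.png

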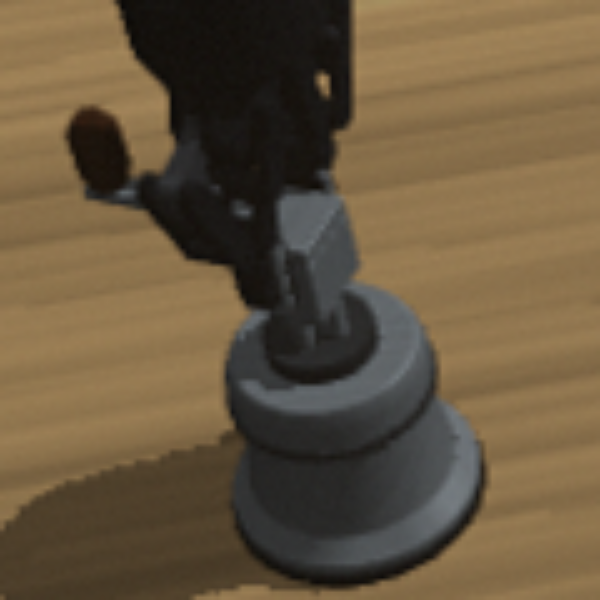

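>>> carry_out --pt "-0.0012 -0.002 -0.0004" --pt "-0.0022 -0.002 -0.0008" --pt "-0.0022 -0.002 -0.0008" --pt "-0.0022 -0.002 -0.0008" --pt "-0.0022 -0.002 -0.0008" --spin '[0,0,0,0,0]' --gripper '[255,255,255,255,255]'

```text
clock: 9.6
tool_pos: [0.5565, -0.2292, 0.1619]
tcp_rot: [-0.352, 0.614, -0.614, 0.352]
wrist_force: [-0.9, 1.2, -2.0]
grip_width: 0.0352
```

```bash
python3 - <<'E'
from h import *
s=snap('wrist','wrist6');W=world(s)
plan([(.5567,-.2290,.155)],-30.3)
st=manip.sense(); M=R.from_quat(st['tcp_rot']).as_matrix()
T=(W-st['tool_pos'])@M
for v in list(range(266,400,12)): print(v,T[v,320].round(4))
E
```

```text
t 9.65 pos [ 0.5566 -0.2292  0.1619] toolz yaw -30.37 w 0.03509939258029801 F [-0.25 -0.33 -2.88] tau [ 0.061  0.025 -0.047] j7 -0.38411572158551655
(0.5567, -0.229, 0.155) -> [-0.0003  0.0069  0.    ]
spin -0.07439017980502172
266 [-0.0183  0.0305  0.001 ]
278 [-0.0186  0.0174  0.0009]
290 [-0.0184  0.0073  0.0009]
302 [-0.0179 -0.0011  0.0009]
314 [-0.0174 -0.0086  0.0009]
326 [-0.0127 -0.0083  0.0009]
338 [-0.0088 -0.0094  0.0009]
350 [-0.0038 -0.009   0.0009]
362 [ 0.002  -0.0076  0.0009]
374 [ 0.0067 -0.008   0.0009]
386 [ 0.0118 -0.008   0.0009]
398 [ 0.0167 -0.0084  0.0009]
```

View pics/wrist6.png

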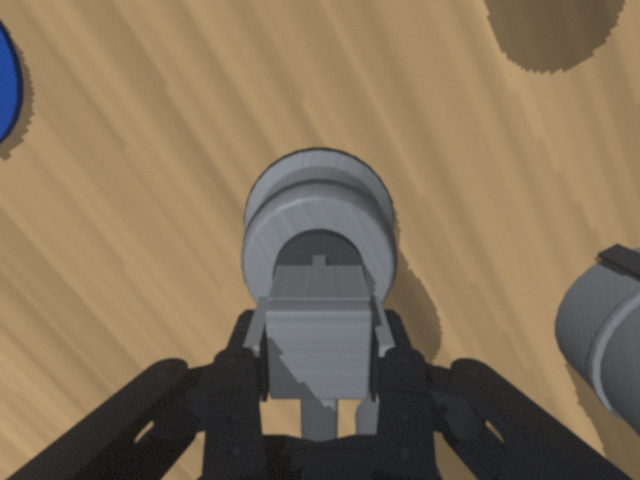

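>>> carry_out --pt "-0.0003 0.002 0" --pt "-0.0003 0.004 0" --pt "-0.0003 0.005 0" --pt "-0.0003 0.006 0" --pt "-0.0003 0.007 0" --pt "-0.0003 0.008 0" --pt "-0.0003 0.008 0" --spin '[0,0,0,0,0,0,0]' --gripper '[255,255,255,255,255,255,255]'

```text
clock: 10.52
tool_pos: [0.5567, -0.2289, 0.1538]
tcp_rot: [-0.352, 0.614, -0.613, 0.352]
wrist_force: [0.1, 0.0, -1.4]
grip_width: 0.0348
```

```bash
python3 - <<'E'
from h import *
plan([(.5567,-.2290,.155)],-30.3)
E
```

```text
t 10.525 pos [ 0.5567 -0.2289  0.1538] toolz yaw -30.37 w 0.03476866836034942 F [ 0.14  0.   -1.4 ] tau [-0.016 -0.024 -0.021] j7 -0.38801967229197076
(0.5567, -0.229, 0.155) -> [ 0.0001 -0.0012  0.0001]
spin -0.06657738082114406
```

>>> carry_out --pt "0 0.001 0" --pt "0 0.002 0" --pt "0 0.003 0" --pt "0 0.004 0" --pt "0 0.004 0" --spin '[0,0,0,0,0]' --gripper '[255,255,255,255,255]'

```text
clock: 11.15
tool_pos: [0.5567, -0.2289, 0.1498]
tcp_rot: [-0.352, 0.614, -0.613, 0.352]
wrist_force: [0.6, 0.9, -2.7]
grip_width: 0.0352
```

```bash
python3 - <<'E'
from h import *
plan([(.5567,-.2290,.135)],-30.3)
E
```

```text
t 11.15 pos [ 0.5567 -0.2289  0.1498] toolz yaw -30.37 w 0.03519606431576939 F [ 0.57  0.88 -2.71] tau [ 0.077 -0.004  0.06 ] j7 -0.3897136220774991
(0.5567, -0.229, 0.135) -> [0.0001 0.0148 0.0001]
spin -0.06743679388048918
```

>>> carry_out --pt "0 0.0015 0" --pt "0 0.003 0" --pt "0 0.0045 0" --pt "0 0.006 0" --pt "0 0.0075 0" --pt "0 0.009 0" --pt "0 0.0105 0" --pt "0 0.0105 0" --spin '[0,0,0,0,0,0,0,0]' --gripper '[255,255,255,255,255,255,255,255]'

```text
clock: 12.15
tool_pos: [0.5566, -0.2289, 0.1392]
tcp_rot: [-0.352, 0.614, -0.613, 0.352]
wrist_force: [-1.0, 1.0, -2.8]
grip_width: 0.035
```

```bash
python3 - <<'E'
from h import *
plan([(.5567,-.2290,.135)],-30.3)
s=snap('scene','scene7'); cv2.imwrite('pics/s7.png',cv2.resize(s['frame'][180:300,150:270],None,fx=5,fy=5))
E
```

```text
t 12.15 pos [ 0.5566 -0.2289  0.1392] toolz yaw -30.37 w 0.03503728386516949 F [-0.97  0.95 -2.77] tau [ 0.006 -0.046 -0.045] j7 -0.39434059837306373
(0.5567, -0.229, 0.135) -> [0.0001 0.0042 0.0001]
spin -0.06716034359510559
```

View pics/s7.png

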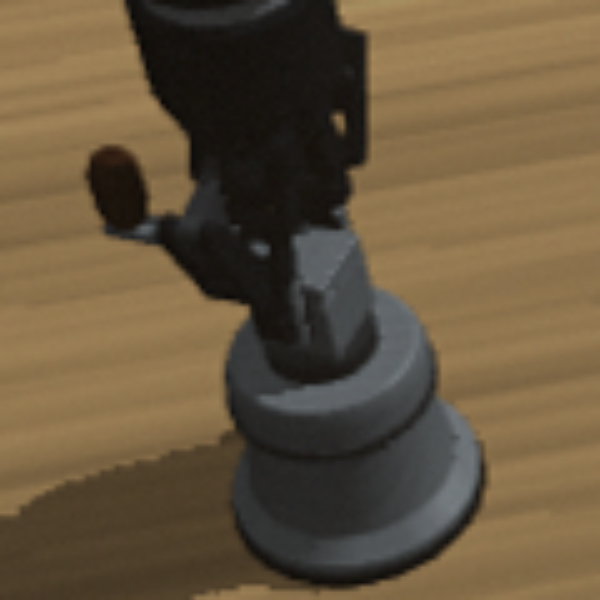

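>>> carry_out --pt "0 0.001 0" --pt "0 0.002 0" --pt "0 0.003 0" --pt "0 0.0036 0" --pt "0 0.0036 0" --spin '[0,0,0,0,0]' --gripper '[255,255,255,255,255]'

```text
clock: 12.82
tool_pos: [0.5567, -0.2289, 0.1358]
tcp_rot: [-0.352, 0.614, -0.613, 0.352]
wrist_force: [0.4, 0.1, -2.1]
grip_width: 0.0355
```

```bash
python3 - <<'E'
from h import *
plan([(.5567,-.2290,.135)],-30.3)
E
```

```text
t 12.825 pos [ 0.5567 -0.2289  0.1358] toolz yaw -30.37 w 0.03554712641928526 F [ 0.36  0.12 -2.06] tau [-0.012 -0.036 -0.042] j7 -0.3958856960195994
(0.5567, -0.229, 0.135) -> [0.0001 0.0008 0.    ]
spin -0.06928417467702275
```

>>> carry_out --pt "0 0.0005 0" --pt "0 0.001 0" --pt "0 0.0015 0" --pt "0 0.0015 0" --spin '[0,0,0,0]' --gripper '[255,255,255,255]'

```text
clock: 13.32
tool_pos: [0.5568, -0.2289, 0.1345]
tcp_rot: [0.352, -0.613, 0.614, -0.352]
wrist_force: [-1.8, -0.7, -0.0]
grip_width: 0.0355
```

```bash
python3 - <<'E'
from h import *
plan([(.5567,-.2290,.135)],-30.3)
E
```

```text
t 13.325 pos [ 0.5568 -0.2289  0.1345] toolz yaw -30.37 w 0.035477889806321834 F [-1.84 -0.69 -0.04] tau [ 0.028  0.232 -0.006] j7 -0.39661344220232897
(0.5567, -0.229, 0.135) -> [ 0.0001 -0.0005 -0.    ]
spin -0.06902712491202578
```

>>> carry_out --pt "0 0.0004 0" --pt "0 0.0004 0" --pt "0 0.0004 0" --spin '[0,0,0]' --gripper '[255,255,255]'

```text
clock: 13.7
tool_pos: [0.5568, -0.2289, 0.1341]
tcp_rot: [0.352, -0.613, 0.614, -0.352]
wrist_force: [-2.1, 1.4, 1.7]
grip_width: 0.0349
```

```bash
python3 - <<'E'
from h import *
plan([])
E
```

```text
t 13.7 pos [ 0.5568 -0.2289  0.1341] toolz yaw -30.37 w 0.03491677079624394 F [-2.14  1.36  1.73] tau [ 0.151  0.338 -0.017] j7 -0.39676962378142167
```

About 4 N rests on the collar, at the height expected for fully home. Releasing.

>>> carry_out --pt "0 0 0" --pt "0 0 0" --pt "0 0 0" --pt "0 0 0" --pt "0 0 0" --pt "0 0 0" --pt "0 0 0" --pt "0 0 0" --spin '[0,0,0,0,0,0,0,0]' --gripper '[200,150,100,50,0,0,0,0]'

```text
clock: 14.7
tool_pos: [0.5567, -0.2289, 0.1339]
tcp_rot: [0.352, -0.614, 0.614, -0.352]
wrist_force: [-0.1, 0.2, -0.5]
grip_width: 0.0856
```

```bash
python3 - <<'E'
from h import *
s=snap('wrist','wrist8');W=world(s)
plan([])
T=W-np.array([.5567,-.229,0])
for v in list(range(266,410,12)): print(v,W[v,320].round(4))
E
```

```text
t 14.75 pos [ 0.5568 -0.2289  0.1339] toolz yaw -30.37 w 0.0856810439941585 F [ 0.32  1.02 -0.67] tau [-0.009 -0.026 -0.005] j7 -0.39676331001594545
266 [ 0.5669 -0.2135  0.1037]
278 [ 0.5668 -0.2136  0.1157]
290 [ 0.5667 -0.2137  0.1262]
302 [ 0.5667 -0.2136  0.1357]
314 [ 0.5668 -0.2135  0.1442]
326 [ 0.5644 -0.2175  0.1438]
338 [ 0.562  -0.2216  0.1435]
350 [ 0.5596 -0.2258  0.1433]
362 [ 0.557  -0.2301  0.143 ]
374 [ 0.5546 -0.2343  0.1432]
386 [ 0.5521 -0.2386  0.1433]
398 [ 0.5495 -0.243   0.1433]
```

View pics/wrist8.png

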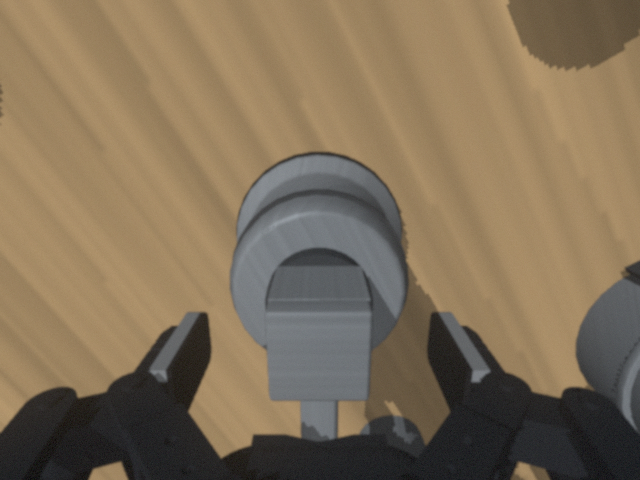

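The hub stands level and fully down, with its top at 0.1435 m. Withdrawing straight up.

>>> carry_out --pt "0 -0.004 0" --pt "0 -0.015 0" --pt "0 -0.035 0" --pt "0 -0.065 0" --pt "0 -0.105 0" --pt "0 -0.14 0" --pt "0 -0.15 0" --pt "0 -0.15 0" --pt "0 -0.15 0" --spin '[0,0,0,0,0,0,0,0,0]' --gripper '[0,0,0,0,0,0,0,0,0]'

```text
clock: 15.88
tool_pos: [0.556, -0.2287, 0.2825]
tcp_rot: [-0.352, 0.614, -0.613, 0.351]
wrist_force: [-0.4, 0.7, -0.5]
grip_width: 0.0855
```

```bash
python3 - <<'E'
from h import *
s=snap('wrist','wrist9');W=world(s)
plan([])
P=W.reshape(-1,3); P=P[(abs(P[:,2]-.144)<.004)&(np.hypot(P[:,0]-.5567,P[:,1]+.229)<.03)]
A=np.c_[P[:,:2]-[.5567,-.229],np.ones(len(P))]; print(len(P),np.linalg.lstsq(A,P[:,2],rcond=None)[0])
st=manip.sense(); M=R.from_quat(st['tcp_rot']).as_matrix(); t=(P-[.5567,-.229,.144])@M
print('far face x',np.percentile(t[:,0],1),'z range',np.percentile(t[:,2],[1,99]))
s=snap('scene','scene9'); cv2.imwrite('pics/s9.png',cv2.resize(s['frame'][150:320,130:300],None,fx=3.5,fy=3.5))
E
```

```text
t 15.925 pos [ 0.556  -0.2287  0.2823] toolz yaw -30.37 w 0.0851306155570979 F [-0.15 -0.07 -0.95] tau [-0.039  0.022 -0.005] j7 -0.3411989699015175
2727 [0.00654212 0.01101444 0.1432957 ]
far face x -0.018262960262311362 z range [-0.01737695  0.0176458 ]
```

View pics/s9.png

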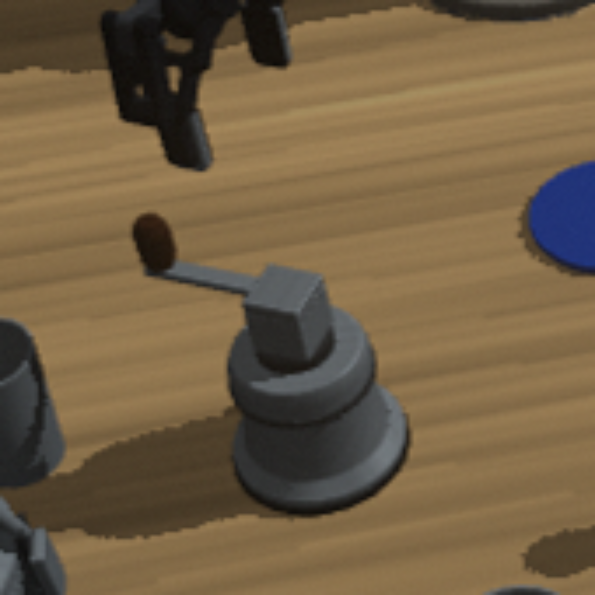

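View pics/wrist9.png

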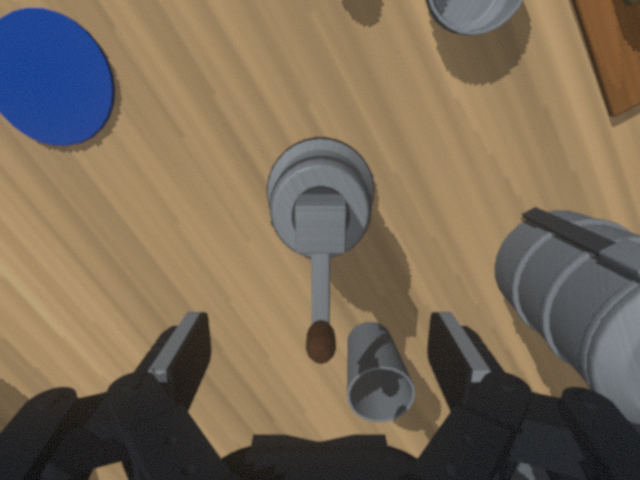

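The crank sits level on the collar (hub at about (322,215) in the wrist view) and the gripper is clear of it. Handing in.

```bash
python3 -c "
from workcell import manip
print(manip.close_job())"
```

```text
the job is handed in; nothing more can be done
None
```

The crank is on the mill's spindle, fully home and released, and I handed the job in after about 16 s; no verdict was reported.

**What I did:** I pinched the hub across its flats and lifted it clear, with the underside at about 0.17 m. I read the spindle's angle from the wrist picture (ribs at about −30° and 60°), so I turned the crank about 20° to match instead of searching by feel. It slid down in small steps with no measurable force at the ribs. The collar then took about 4 N, well under the 40 N limit, and I opened the gripper and drew straight up.

**Last checks:**
- **Seating:** The hub is within about 1 mm of the spindle's axis and tilted about 0.013 rad.
- **Height:** The hub's top measured 0.1433 m, which puts the underside at about 0.1033 m. That is slightly below the allowed 0.104–0.105 m, but the same depth camera also read the collar about 1 mm low, so I take this as camera error.
- **Gripper:** It is open, with the wrist force back near zero.
- **Bystanders:** I did not re-measure their positions; no move came near them.

One thing disagreed on the way: the arm's position lagged its command by about 2 mm above the mill. I corrected this before the hub reached the ribs.

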